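# Show the matching glass pane to the light

### The arm

A 7-joint arm with a two-finger parallel gripper is mounted at the origin on the work surface. World frame = base frame: x ahead of the robot, y to its left, z up, the work surface at z = 0. Lengths are in m, angles in rad, forces in N, time in s.
With the tool pointing down it reaches from about 0.4 to 0.85 m from the base axis. Payload 4.5 kg.
Tool frame: the origin (TCP) lies midway between the tips of the shut fingers; the grasp point (between the pads) lies 19 mm behind it; x points along the fingers, y is the direction in which the jaws open and shut, and the axes are right-handed (so a half turn about x gives the same grasp; the last joint's range is limited). The gripper opens to 88 mm and grips with 3 to 60 N. Pads are 18 mm wide; open, the fingers measure 123 mm over their backs; the gripper's body (75 mm by 187 mm) begins 45 mm behind the grasp point.
Start: joints at [-1.194, 0.689, -0.195, 1.565, 0.157, 0.902, -0.215], TCP at [0.21, 0.589, 0.239] pointing down, gripper open.
Joint ranges: [-3.01, 3.01], [-0.46, 2.08], [-1.47, 1.51], [0.13, 2.56], [-1, 4.14], [0.04, 2.09], [-2.66, 2.66]. Speed limits (rad/s): [2.57, 2.57, 3.14, 3.14, 3.14, 3.14, 3.14].

### API

Orientations are given as a unit quaternion [x, y, z, w].
In Python, from plant import get_state, imaging, r gives the robot as it stands.
- The arm moves only by the tool send_rows, never from a script. Its arguments are lists of equal length, an entry for each row: "linear": the shift along the tool's x, y, z in m, a list of three; "twist": the turn about the tool's x in rad. In form: {"linear": [[tx, ty, tz], ...], "twist": [twist, ...]}. A call has 1 to 20 rows; each row shifts and turns the commanded pose from where the row before left it, along the tool's axes as they then stand; what a row does not reach is not made up. A row lasts 1/8 s, in which the tool goes at most 62.5 mm and 10.7 degrees, less where a joint would pass 70% of its speed; a pose out of reach is approached as far as the arm can. A call is refused whole if a number of a shift passes 0.0625 or a number of a turn 0.188, either way. A call with a gripper value outside its range is refused whole. "jaw" is the closure, from 0 (fully open) to 1 (shut), set as the call begins (left out, the last holds). The fingers move at their own pace and stop on an object; "newtons" is the grip in N (left out, the last holds). Time passes only in rows, so rows that do not move let the fingers close. It gives the time, the measured TCP pose, the force and the opening at its end, in the units of the state.
- get_state(): the state, without advancing time (a new reading comes with each control period).
- imaging.snapshot(name): name is "scene" or "top"; returns a dict with "frame" (400x640x3 uint8, red, green, blue), "fovy" (degrees; the focal length in pixels is half the picture's height over the tangent of half this angle, whatever the lens; pixels are square), "cx", "cy" (the principal point, pixels), "dist" ([k1, k2, p1, p2, k3] as OpenCV has them; the pictures are not rectified), "rvec" (rotation vector, rad) and "tvec" (3), from world to camera coordinates, as OpenCV has them. Camera axes: x right, y down, z forward; pixel columns grow to the right and rows downward; lengths in m; the calibration is good to about 2 mm. A picture is of the moment at which its call begins. There is no depth.
- r.finish_job(): hands the job in, once; it reports no verdict.
The state is a dict: "clock": time; "q": joint angles; "qd": joint speeds; "joint_torque": joint torques, N m; "tool_pos": TCP position; "eef_rot": TCP orientation; "contact_force": force on the tool from outside, world axes, zero at the start; "moment": the same for the moment, N m; "opening": opening from 0.0 (shut) to 1.0 (fully open).
Only numpy, scipy, OpenCV 4.12 (cv2) and the standard library are available. Lean on these libraries where they do the work, as an engineer would, in place of code of your own. Each camera call takes 0.05 s, during which the arm holds its last target. There are 200 camera calls.

### The job

One paper pattern lies on the dark green cutting mat: take the framed green glass pane of the same width out of the wooden rack and hold it up in the air for inspection, upright, facing the light box squarely, centred on the lit window both sideways and in height, about 8 cm out from it. Finish while still holding it there, still; do not put it down or let it rest on anything. Leave the other panes in the rack and do not disturb the light box, bowl, bottle or pliers.

Things in the scene. Friction and masses are not known exactly. Their poses are not given: they have to be found in the camera images.
- pane_a: Framed green glass pane, 50 mm wide, 100 mm high, 10 mm thick, grey metal rim, loose, 100 g or so. It stands upright in one of the rack's three slots (which one varies). Origin: centre of its bottom edge (8 mm above the bench while in the rack). x along its width, y square to its glass (thickness), z up.
- pane_b: Framed green glass pane, 75 mm wide, 100 mm high, 10 mm thick, grey metal rim, loose, 125 g or so. It stands upright in one of the rack's three slots (which one varies). Origin: centre of its bottom edge (8 mm above the bench while in the rack). x along its width, y square to its glass (thickness), z up.
- pane_c: Framed green glass pane, 100 mm wide, 100 mm high, 10 mm thick, grey metal rim, loose, 150 g or so. It stands upright in one of the rack's three slots (which one varies). Origin: centre of its bottom edge (8 mm above the bench while in the rack). x along its width, y square to its glass (thickness), z up.
- pattern_a: White paper pattern lying flat and stuck down, 50 mm wide (its y) by 100 mm long (its x), 2 mm thick, with a small green dab; the pattern for the 50 mm wide pane. One pattern lies on the mat, the other two in the cardboard tray. Origin: centre of its underside.
- pattern_b: White paper pattern lying flat and stuck down, 75 mm wide (its y) by 100 mm long (its x), 2 mm thick, with a small green dab; the pattern for the 75 mm wide pane. One pattern lies on the mat, the other two in the cardboard tray. Origin: centre of its underside.
- pattern_c: White paper pattern lying flat and stuck down, 100 mm wide (its y) by 100 mm long (its x), 2 mm thick, with a small green dab; the pattern for the 100 mm wide pane. One pattern lies on the mat, the other two in the cardboard tray. Origin: centre of its underside.
- mat: Dark green cutting mat, fixed, 130 x 130 mm, 3 mm thick; exactly one pattern lies on its middle. Origin: centre of its underside.
- tray: Shallow open cardboard tray, fixed, 130 x 250 mm, 14 mm high, holding the two patterns that are not wanted now. Origin: centre of its underside.
- rack: Wooden rack, fixed, 130 mm (x) by 240 mm (y), 33 mm high, with three open slots along its x, 13 mm wide and 25 mm deep, at y = -75, 0 and +75 mm; a pane stands in each and rises 75 mm above the rack's top. Origin: centre of its underside.
- light_stand: Inspection light box on its stand. Foot 110 x 150 mm, 12 mm high, fixed; a steel post up to 262 mm high, 50 mm behind the window, carries the black 150 x 150 mm, 27 mm deep head, clamped stiffly at a height that varies. Origin: on the bench straight below the window; its -x is the way the window looks.
- window (a point): Centre of the light box's lit white square window (124 x 124 mm), 150 to 220 mm above the bench, on its front face. z up, y along the face, and -x points straight out of the window towards where the pane is to be held.
- bowl: Small blue-green ceramic bowl, loose, 90 mm across, 50 mm high. Origin: centre of its underside.
- flux_bottle: White plastic bottle with red cap, loose, 54 mm across, 150 mm high. Origin: centre of its underside.
- pliers: Pliers with red handles lying on the bench along their x, loose, about 170 mm long, 14 mm thick. Origin: on the bench about the middle of their length.
Not all that is in view belongs to the job. What is shaped like the pattern_a but blue, orange or purple is not meant.

How it is judged:
By the outcome, as a careful person would: the job done as asked, in the order asked, and still so for the second after the job is handed in, while the arm keeps its last pose, push and grip.
It also fails if it takes over 35 s, if anything falls off the work surface, if the arm or the gripper's body presses on something with over 40 N, if the wrist force passes 120 N, or if a joint passes its speed limit or range.

## Working session

There is one attempt and no reset: what is moved stays moved. The work goes in short steps, Python scripts to look and compute and a tool call to move; the robot and the scene stay as the last step left them, time stands still between calls to the robot, and variables do not carry over. Pictures are saved under pics/ and viewed, and the job is handed in when it is done.

Besides the shell and the picture viewer there is one more tool, called after "Request:" by a JSON object that holds its "fn" and its "kwargs", one argument or row to a line. send_rows: Moves the arm, as the interface text tells. Its arguments: {"type":"object","properties":{"linear":{"type":"array","items":{"type":"array","items":{"type":"number"}}},"twist":{"type":"array","items":{"type":"number"}},"jaw":{"type":"number"},"newtons":{"type":"number"}},"required":["linear","twist"]}

```bash
mkdir -p pics; python3 - <<'E'
from plant import get_state, imaging, r
import cv2,pickle
s=get_state();print({k:s[k] for k in('clock','tool_pos','eef_rot','opening','contact_force')})
for n in('scene','top'):
    d=imaging.snapshot(n);pickle.dump(d,open(n+'.pkl','wb'))
    cv2.imwrite(f'pics/{n}0.png',d['frame'][:,:,::-1]);print(n,d['fovy'],d['cx'],d['cy'],d['dist'],d['rvec'],d['tvec'])
E
```

```text
{'clock': 0.0, 'tool_pos': array([0.2098965 , 0.58803399, 0.23792148]), 'eef_rot': array([ 0.11992266,  0.69681611, -0.12120621,  0.69668854]), 'opening': 0.9986216016041883, 'contact_force': array([ 0.40650564, -0.15345779,  0.2354441 ])}
scene 57.30591576271681 322.14685766461446 207.2639915028756 [-0.0205965  0.         0.         0.         0.       ] [ 2.20814687  0.58578686 -0.27073139] [-0.49026089 -0.07527809  1.25117863]
top 50.907091230993 318.45340297525905 197.29591772799262 [-0.09912353  0.          0.          0.          0.        ] [ 2.19614027 -2.13760575  0.12070308] [0.00895689 0.55925796 1.38017351]
```

View pics/scene0.png

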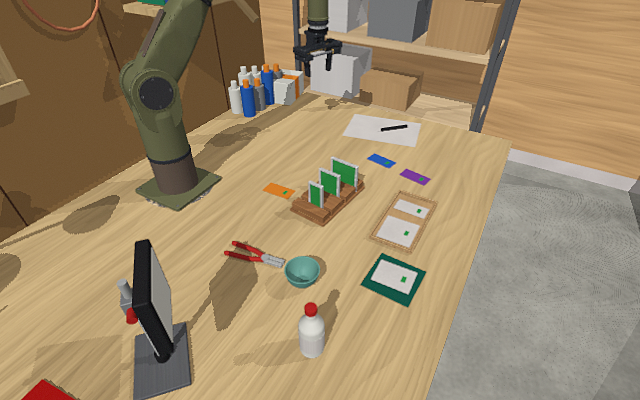

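View pics/top0.png

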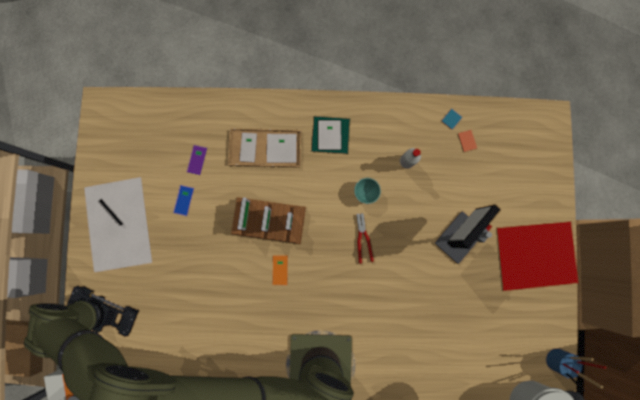

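```bash
cat >h.py <<'E'
import cv2,pickle,numpy as np
def load(n): return pickle.load(open(n+'.pkl','rb'))
def K(d):
    f=200/np.tan(np.radians(d['fovy'])/2);return np.array([[f,0,d['cx']],[0,f,d['cy']],[0,0,1]])
def rays(d,px):
    u=cv2.undistortPoints(np.array(px,float).reshape(-1,1,2),K(d),np.array(d['dist'],float))[:,0]
    R=cv2.Rodrigues(np.array(d['rvec'],float))[0];t=np.array(d['tvec'],float)
    return -R.T@t,np.c_[u,np.ones(len(u))]@R
def plane(d,px,z):
    c,v=rays(d,px);return c+v*((z-c[2])/v[:,2])[:,None]
def proj(d,P):
    return cv2.projectPoints(np.array(P,float).reshape(-1,3),np.array(d['rvec'],float),np.array(d['tvec'],float),K(d),np.array(d['dist'],float))[0][:,0]
def tri(d1,p1,d2,p2):
    c1,v1=rays(d1,[p1]);c2,v2=rays(d2,[p2]);A=0;b=0
    for c,v in((c1,v1[0]),(c2,v2[0])):
        v=v/np.linalg.norm(v);M=np.eye(3)-np.outer(v,v);A=A+M;b=b+M@c
    return np.linalg.solve(A,b)
def crop(d,x,y,w,h,s,name):
    cv2.imwrite('pics/'+name,cv2.resize(d['frame'][y:y+h,x:x+w,::-1],None,fx=s,fy=s,interpolation=cv2.INTER_CUBIC))
E
python3 - <<'E'
from h import *
t=load('top');s=load('scene')
crop(t,220,105,140,100,5,'t_pat.png');crop(t,220,180,100,75,8,'t_rack.png')
crop(t,425,185,90,90,6,'t_light.png');crop(s,100,220,110,180,3.3,'s_light.png')
crop(s,285,145,90,85,7,'s_rack.png')
E
```

```text
(no output)
```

View pics/t_pat.png

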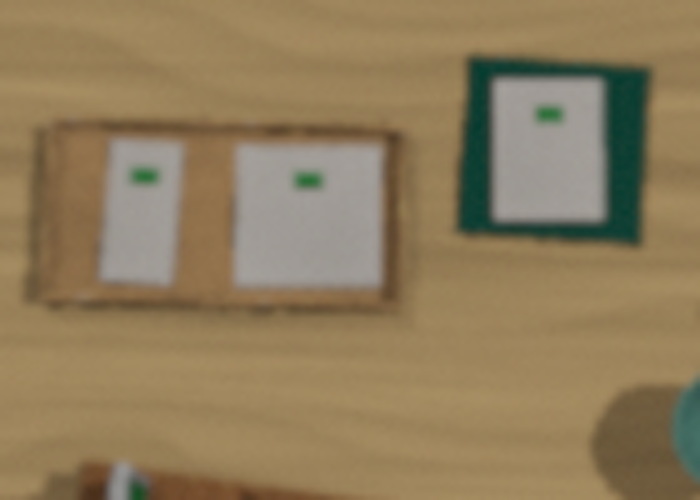

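View pics/t_rack.png

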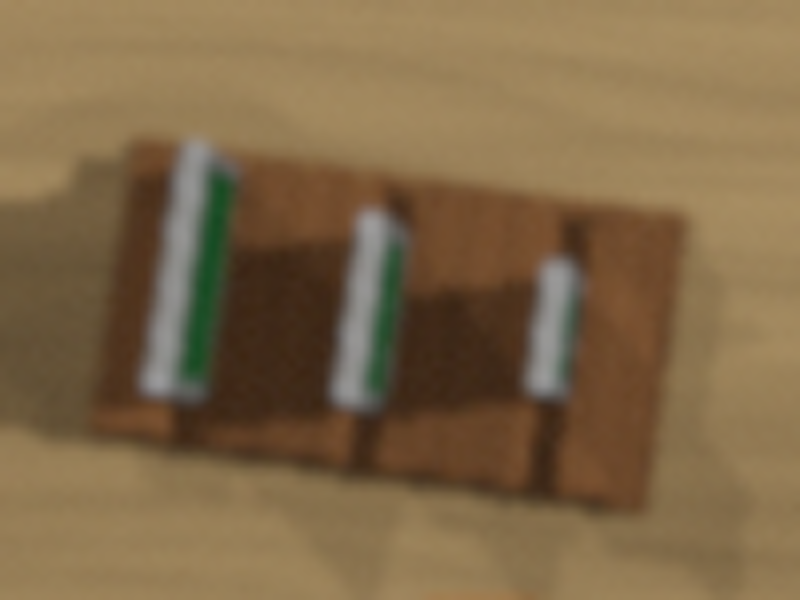

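View pics/t_light.png

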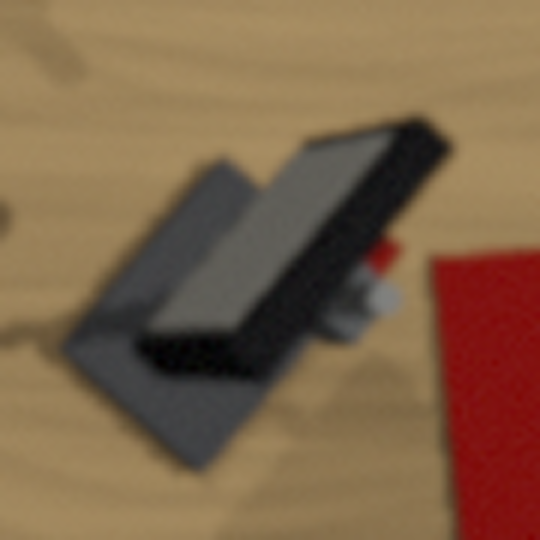

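View pics/s_light.png

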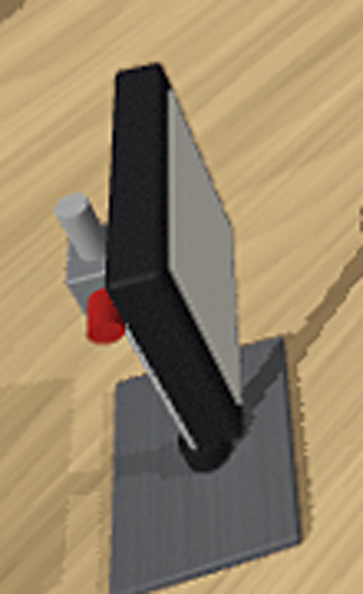

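View pics/s_rack.png

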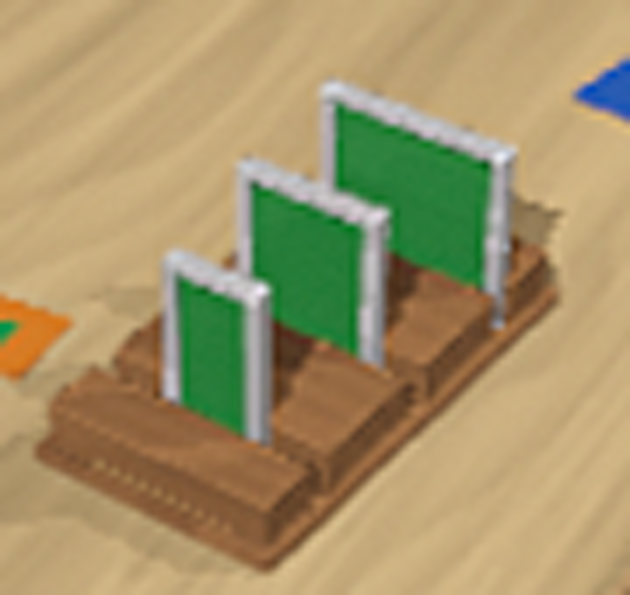

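```bash
python3 - <<'E'
from h import *
t=load('top');s=load('scene')
T=lambda a,k,o:np.array(a,float)/k+np.array(o)-.5+.5/k
np.set_printoptions(precision=4,suppress=True)
print('cams',rays(t,[[0,0]])[0],rays(s,[[0,0]])[0])
m=plane(t,T([(490,78),(607,78),(607,222),(490,222)],5,(220,105)),.005);print('pat',np.linalg.norm(np.diff(np.r_[m,m[:1]],axis=0),axis=1))
print('rack',plane(t,T([(130,140),(685,215),(645,508),(92,432)],8,(220,180)),.033))
p=plane(t,T([(362,208),(390,210),(330,405),(358,407)],8,(220,180)),.108);print('paneb',p,p.mean(0))
q=plane(s,T([(243,170),(383,220)],7,(285,145)),.108);print('paneb scene',q)
tw=T([(395,130),(240,335),(150,330),(305,145)],6,(425,185))  # hi far, hi near, lo near, lo far
sw=T([(168,92),(168,270),(240,400),(233,230)],3.3,(100,220))
for o in([0,1,2,3],[1,0,3,2]):
    P=np.array([tri(t,tw[i],s,sw[o[i]]) for i in range(4)]);
    print(P,P.mean(0),np.abs(proj(s,P)-sw[o]).max(),np.linalg.norm(np.diff(np.r_[P,P[:1]],axis=0),axis=1))
E
```

```text
cams [0.4062 0.0261 1.4325] [ 0.923  -0.632   0.7484]
pat [0.0819 0.1031 0.0811 0.103 ]
rack [[0.5517 0.3017 0.033 ]
 [0.5266 0.0676 0.033 ]
 [0.4043 0.0805 0.033 ]
 [0.429  0.312  0.033 ]]
paneb [[0.5194 0.1933 0.108 ]
 [0.5189 0.1822 0.108 ]
 [0.4412 0.2029 0.108 ]
 [0.4408 0.1918 0.108 ]] [0.4801 0.1925 0.108 ]
paneb scene [[0.4474 0.1869 0.108 ]
 [0.5191 0.1837 0.108 ]]
[[ 0.5125 -0.4294  0.3501]
 [ 0.4244 -0.4287  0.1525]
 [ 0.4284 -0.4271  0.0085]
 [ 0.514  -0.4276  0.2481]] [ 0.4698 -0.4282  0.1898] 0.27156138525523943 [0.2164 0.144  0.2545 0.102 ]
[[ 0.52   -0.4661  0.2653]
 [ 0.4236 -0.3874  0.2655]
 [ 0.4264 -0.3846  0.1417]
 [ 0.523  -0.4656  0.1492]] [ 0.4733 -0.4259  0.2054] 1.0981624108836172 [0.1245 0.1238 0.1263 0.1161]
```

```bash
cat >>h.py <<'E'
from scipy.optimize import least_squares
def pose():
    from plant import get_state
    from scipy.spatial.transform import Rotation as Ro
    s=get_state();return s,np.array(s['tool_pos']),Ro.from_quat(s['eef_rot']).as_matrix()
def go(target,yaw):
    "tool-frame shift (current axes) to target and twist so tool y has given yaw (deg)"
    s,p,R=pose();d=R.T@(np.array(target)-p);c=np.degrees(np.arctan2(R[1,1],R[0,1]))
    print('at',p.round(4),'yaw',c.round(2),'shift',d.round(4),'twist',-np.radians((yaw-c+90)%180-90).round(4),'open',s['opening'],'F',np.round(s['contact_force'],2),'t',s['clock'],'xaxis',R[:,0].round(4))
E
python3 - <<'E'
from h import *
np.set_printoptions(precision=4,suppress=True)
t=load('top');s=load('scene')
T=lambda a,k,o:np.array(a,float)/k+np.array(o)-.5+.5/k
tw=T([(395,130),(240,335),(150,330),(305,145)],6,(425,185))
sw=T([(168,270),(168,92),(233,230),(240,400)],3.3,(100,220))
tf=T([(222,158),(65,345),(200,468)],6,(425,185))
def mod(p):
    x,y,z,a=p;n=np.array([np.cos(a),np.sin(a),0]);e=np.array([n[1],-n[0],0]);u=np.array([0,0,1]);c=np.array([x,y,z]);
    W=np.array([c+e*.062+u*.062,c-e*.062+u*.062,c-e*.062-u*.062,c+e*.062-u*.062])
    return W,n,e
def res(p,foot=True):
    W,n,e=mod(p);r=[(proj(t,W)-tw).ravel(),(proj(s,W)-sw).ravel()]
    return np.concatenate(r)
o=least_squares(res,[.473,-.426,.205,.887]);W,n,e=mod(o.x);print(o.x,np.degrees(o.x[3]),o.fun.round(2))
print('pane target',o.x[:3]+.08*n)
F=plane(t,tf,.012);print('foot',F,np.degrees(np.arctan2(*(F[0]-F[1])[[1,0]])),np.degrees(np.arctan2(*(F[2]-F[1])[[1,0]])))
print('bottle cap top',plane(t,[(417,152)],.15),'bottle scene base',plane(s,[(312,355)],0.))
print('bowl',plane(t,[(368,190)],.03))
go([.479,.1915,.24],84.5)
E
```

```text
[ 0.4729 -0.4261  0.2049  0.8674] 49.699905398585386 [ 0.71  0.22 -0.71 -1.05  0.46  0.17 -0.4   1.16  0.85 -0.68  0.31 -0.56
 -1.06 -0.01 -0.12  1.37]
pane target [ 0.5247 -0.3651  0.2049]
foot [[ 0.5272 -0.4686  0.012 ]
 [ 0.4187 -0.3771  0.012 ]
 [ 0.3508 -0.4552  0.012 ]] -40.15516835334059 -130.98557757248497
bottle cap top [[ 0.6968 -0.2804  0.15  ]] bottle scene base [[ 0.709  -0.2981  0.    ]]
bowl [[ 0.5881 -0.1422  0.03  ]]
at [0.2099 0.5881 0.238 ] yaw 70.36 shift [-0.0015 -0.2831  0.3867] twist -0.2467 open 1.0013275928584209 F [-0.67 -0.32  0.01] t 0.1 xaxis [-0.0005 -0.0016 -1.    ]
```

Candidates for the wanted pane are the narrow one at scene (316,195), the middle one at (329,182) and the wide one at (344,171). The mat pattern at top (329,135) has an aspect of 0.79, so it is 75 mm wide. The tray holds the 50 mm and 100 mm patterns. The blue, orange and purple cards are decoys. I choose the middle pane; the rack crop confirms it at about 75–78 mm.

Request:
{"fn": "send_rows", "kwargs": {
  "linear": [
    [0,-0.028,0.039],
    [0,-0.028,0.039],
    [0,-0.028,0.039],
    [0,-0.028,0.039],
    [0,-0.028,0.039],
    [0,-0.028,0.039],
    [0,-0.028,0.039],
    [0,-0.028,0.039],
    [0,-0.028,0.039],
    [0,-0.031,0.036],
    [0,0,0],
    [0,0,0],
    [0,0,0]
  ],
  "twist": [0,0,0,0,0,0,0,0,0,0,-0.123,-0.123,0],
  "jaw": 0.5,
  "newtons": 25
}}

```text
clock: 1.72
tool_pos: [0.4793, 0.1918, 0.2384]
eef_rot: [0.035, 0.707, -0.035, 0.706]
contact_force: [0.8, 1.0, 0.9]
opening: 0.501
```

```bash
python3 - <<'E'
from h import *
from plant import imaging
go([.479,.1915,.079],84.5)
for n in('scene','top'):
    d=imaging.snapshot(n);pickle.dump(d,open(n+'1.pkl','wb'))
    crop(d,*((280,60,110,170,3.5) if n=='scene' else (200,150,140,110,5)),n+'1.png')
E
```

```text
at [0.4793 0.1918 0.2384] yaw 84.36 shift [ 1.594e-01 -3.000e-04 -1.000e-04] twist -0.0024 open 0.5010697739249056 F [0.81 0.96 0.86] t 1.725 xaxis [-8.e-04  1.e-04 -1.e+00]
```

View pics/scene1.png

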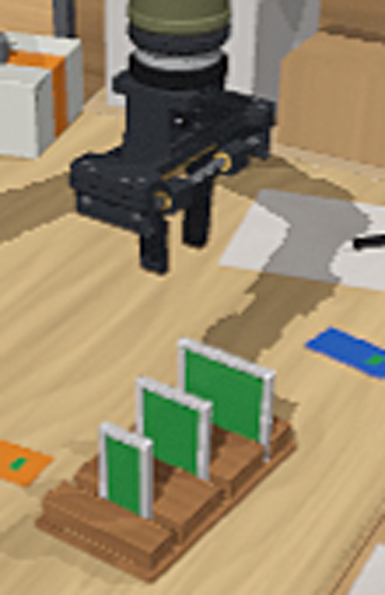

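View pics/top1.png

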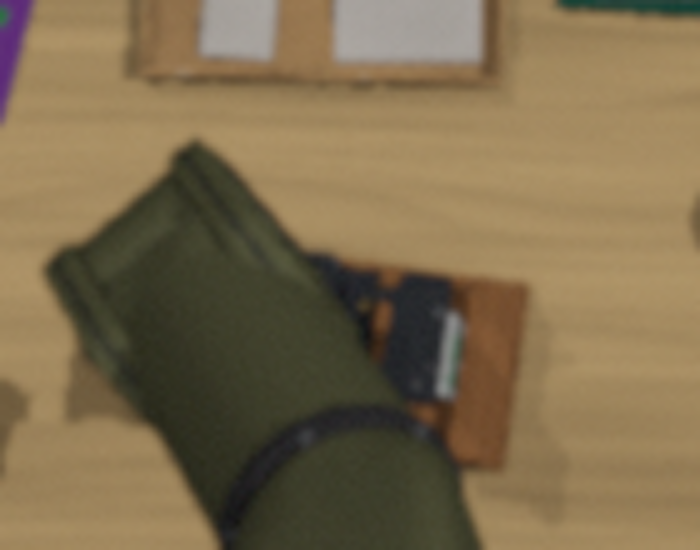

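The gripper, jaw half open, is over the middle pane. Its long crossbar lies along the jaw direction, so I'll grip near the pane's top to keep the bar above the light head later.

Request:
{"fn": "send_rows", "kwargs": {
  "linear": [
    [0.03,0,0],
    [0.03,0,0],
    [0.03,0,0],
    [0.025,0,0],
    [0.02,0,0],
    [0.015,0,0],
    [0.0095,0,0],
    [0,0,0],
    [0,0,0]
  ],
  "twist": [-0.002,0,0,0,0,0,0,0,0]
}}

```text
clock: 2.95
tool_pos: [0.4798, 0.1922, 0.0797]
eef_rot: [0.034, 0.706, -0.033, 0.707]
contact_force: [1.2, -0.2, -0.9]
opening: 0.503
```

```bash
python3 - <<'E'
from h import *
from plant import imaging
go([.479,.1915,.079],84.5)
d=imaging.snapshot('scene');pickle.dump(d,open('scene2.pkl','wb'));crop(d,280,120,110,110,5,'scene2.png')
E
```

```text
at [0.4798 0.1922 0.0797] yaw 84.55 shift [ 0.0007 -0.0008 -0.0007] twist 0.001 open 0.5032086502065809 F [ 1.21 -0.2  -0.92] t 2.95 xaxis [ 9.e-04  5.e-04 -1.e+00]
```

View pics/scene2.png

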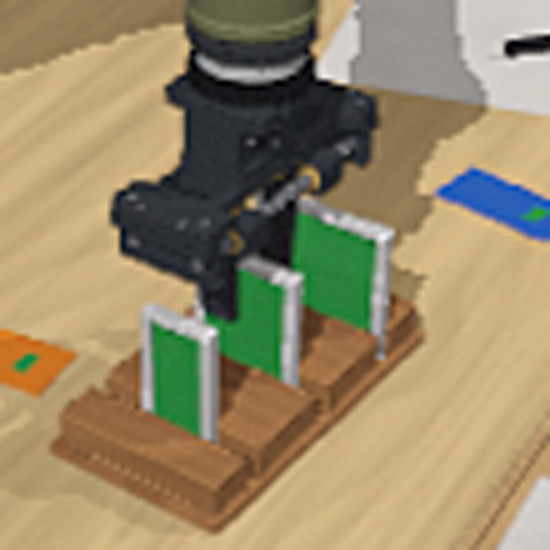

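The fingers straddle the middle pane. Closing.

Request:
{"fn": "send_rows", "kwargs": {
  "linear": [
    [0,0,0],
    [0,0,0],
    [0,0,0],
    [0,0,0],
    [0,0,0],
    [0,0,0],
    [0,0,0]
  ],
  "twist": [0,0,0,0,0,0,0],
  "jaw": 1,
  "newtons": 25
}}

```text
clock: 3.88
tool_pos: [0.4794, 0.1919, 0.0792]
eef_rot: [0.033, 0.706, -0.034, 0.706]
contact_force: [-0.7, -2.2, 1.4]
opening: 0.111
```

Request:
{"fn": "send_rows", "kwargs": {
  "linear": [
    [-0.005,0,0],
    [-0.01,0,0],
    [-0.015,0,0],
    [-0.02,0,0],
    [-0.03,0,0],
    [-0.03,0,0],
    [-0.03,0,0],
    [-0.03,0,0],
    [-0.03,0,0],
    [-0.015,0,0],
    [0,0,0],
    [0,0,0]
  ],
  "twist": [0,0,0,0,0,0,0,0,0,0,0,0]
}}

```text
clock: 5.38
tool_pos: [0.4789, 0.1918, 0.294]
eef_rot: [0.033, 0.707, -0.034, 0.706]
contact_force: [0.3, 0.3, -1.5]
opening: 0.109
```

```bash
python3 - <<'E'
from h import *
from plant import imaging
go([.54,-.347,.294],49.6)
d=imaging.snapshot('scene');pickle.dump(d,open('scene3.pkl','wb'));crop(d,270,40,130,180,3.3,'scene3.png')
E
```

```text
at [0.4789 0.1918 0.294 ] yaw 84.58 shift [ 2.000e-04 -5.306e-01  1.117e-01] twist 0.6105 open 0.10943091232690749 F [ 0.26  0.31 -1.46] t 5.375 xaxis [-7.e-04 -4.e-04 -1.e+00]
```

View pics/scene3.png

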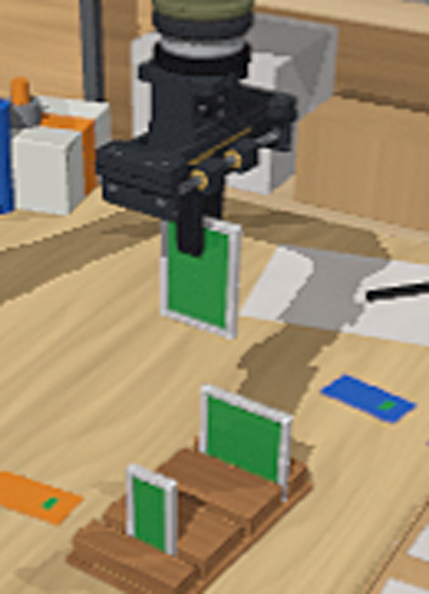

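The pane is out and upright. Corners at scene crop (240,222), (238,335) and (162,318). The other two panes are still in place. I'm carrying it over to the light box.

Request:
{"fn": "send_rows", "kwargs": {
  "linear": [
    [0,-0.02,0.004],
    [0,-0.036,0.008],
    [0,-0.043,0.009],
    [0,-0.043,0.009],
    [0,-0.043,0.009],
    [0,-0.043,0.009],
    [0,-0.043,0.009],
    [0,-0.043,0.009],
    [0,-0.043,0.009],
    [0,-0.043,0.009],
    [0,-0.043,0.009],
    [0,-0.043,0.009],
    [0,-0.03,0.006],
    [0,-0.0145,0.003],
    [0,0,0],
    [0,0,0],
    [0,0,0],
    [0,0,0],
    [0,0,0]
  ],
  "twist": [0,0,0,0,0,0,0,0,0,0,0,0,0,0,0.153,0.153,0.153,0.152,0]
}}

```text
clock: 7.8
tool_pos: [0.5399, -0.3451, 0.2937]
eef_rot: [0.244, 0.664, -0.243, 0.663]
contact_force: [0.7, 0.0, -1.4]
opening: 0.11
```

```bash
python3 - <<'E'
from h import *
from plant import imaging
go([.5247,-.3651,.226],49.6)
for n in('scene','top'):
    d=imaging.snapshot(n);pickle.dump(d,open(n+'4.pkl','wb'))
    crop(d,*((60,100,190,250,2.35) if n=='scene' else (380,110,150,130,5)),n+'4.png')
E
```

```text
at [ 0.5399 -0.3451  0.2937] yaw 49.76 shift [ 0.0677 -0.0251  0.0014] twist 0.0027 open 0.11015570195317828 F [ 0.75  0.03 -1.43] t 7.8 xaxis [-0.001   0.0011 -1.    ]
```

View pics/scene4.png

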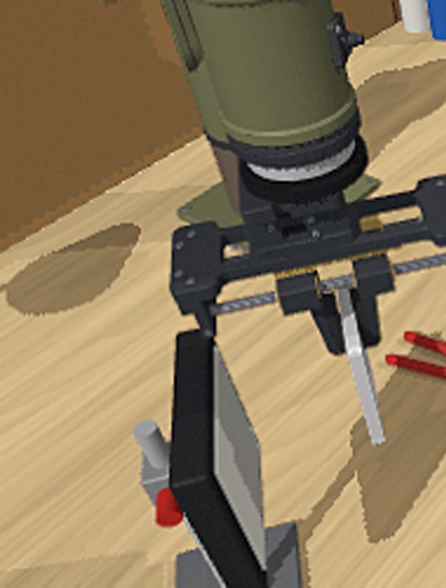

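View pics/top4.png

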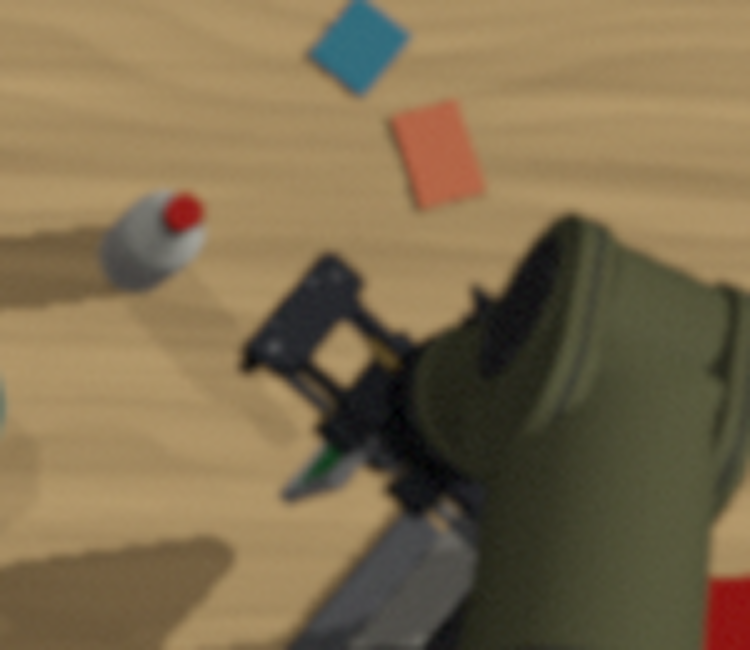

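```bash
python3 - <<'E'
from h import *
crop(load('scene3'),312,100,36,44,13,'pane.png')
E
```

```text
(no output)
```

View pics/pane.png

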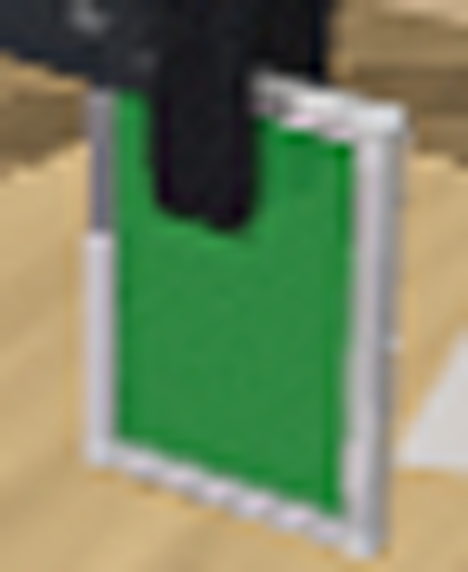

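```bash
cat >fit.py <<'E'
from h import *
d=load('scene3');px=np.array([(86,460),(370,558),(388,130),(405,108)])/13+[312,100]-.46
p0=np.array([.4789,.1918,.294]);a=np.radians(84.58);Y=np.array([np.cos(a),np.sin(a),0]);Z=np.array([np.sin(a),-np.cos(a),0]);U=np.array([0,0,1])
def mod(v):
    c,h,th=v;C=p0+c*Z+h*U;e=np.cos(th)*Z+np.sin(th)*U;f=-np.sin(th)*Z+np.cos(th)*U
    return np.array([C+i*.0375*e+j*.05*f+k*.005*Y for i,j,k in[(-1,-1,-1),(1,-1,-1),(1,1,-1),(1,1,1)]])
o=least_squares(lambda v:(proj(d,mod(v))-px).ravel(),[0,-.02,0]);print('c,h,th',o.x,'res',o.fun.round(2))
tip=proj(d,[p0,p0-.012*Y]);print('tcp px in crop',(tip-[312,100]+.46)*13)
E
python3 fit.py
```

```text
c,h,th [ 0.00132116 -0.02077112  0.00118031] res [ 0.12  0.03 -0.14 -0.01 -0.35 -0.19  0.38  0.17]
tcp px in crop [[237.95314057 201.91681236]
 [205.95824639 222.81024869]]
```

```bash
python3 - <<'E'
from h import *
t=load('top');s=load('scene')
x,y,z,a=.4729,-.4261,.2049,.8674
n=np.array([np.cos(a),np.sin(a),0]);e=np.array([n[1],-n[0],0]);u=np.array([0,0,1]);c=np.array([x,y,z])
W=lambda h,k:np.array([c+e*h*i+u*h*j-n*k for i,j in((1,1),(-1,1),(-1,-1),(1,-1))])
for d,X,Y,w,h,k,nm in((t,445,200,60,55,12,'ovt.png'),(s,128,235,50,120,6.6,'ovs.png')):
    I=cv2.resize(np.ascontiguousarray(d['frame'][Y:Y+h,X:X+w,::-1]),None,fx=k,fy=k,interpolation=cv2.INTER_CUBIC)
    for P,col in((W(.062,0),(0,0,255)),(W(.075,0),(0,255,255)),(W(.075,.027),(255,255,0))):
        q=((proj(d,P)-[X,Y]+.5)*k).astype(np.int32);cv2.polylines(I,[q.reshape(-1,1,2)],True,col,1)
    cv2.imwrite('pics/'+nm,I)
E
```

```text
(no output)
```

View pics/ovt.png

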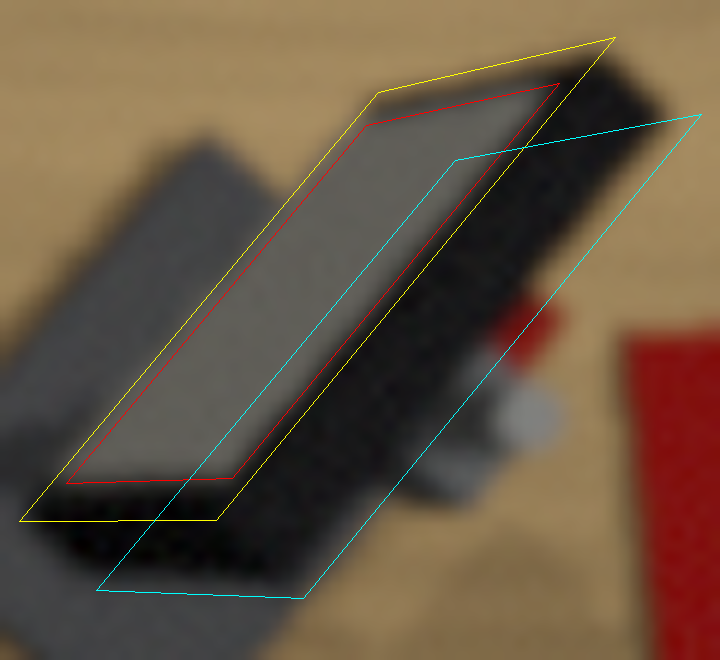

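View pics/ovs.png

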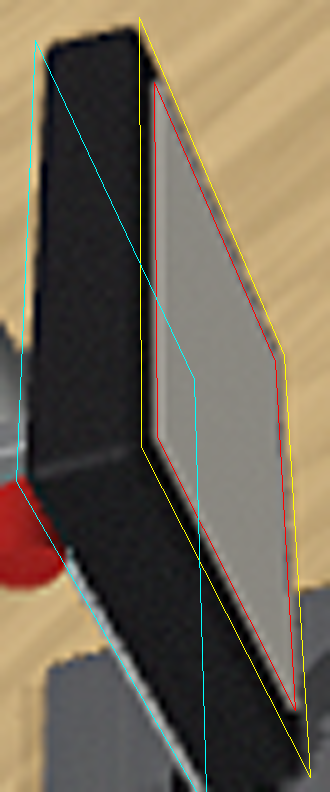

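```bash
python3 - <<'E'
from h import *
crop(load('scene4'),125,185,60,70,9,'stub.png')
go([.5237,-.3643,.225],49.7)
E
```

```text
at [ 0.5398 -0.3456  0.2939] yaw 49.79 shift [ 0.0689 -0.0247 -0.0002] twist 0.0016 open 0.11309604974846549 F [ 0.19 -0.4  -0.35] t 7.9 xaxis [-6.e-04  8.e-04 -1.e+00]
```

View pics/stub.png

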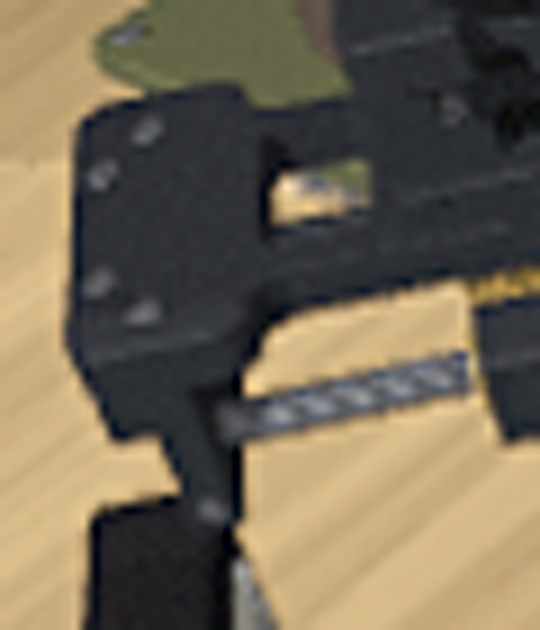

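```bash
python3 - <<'E'
from h import *
d=load('scene4');p=np.array([.5399,-.3451,.2937]);a=np.radians(49.76);Y=np.array([np.cos(a),np.sin(a),0]);Z=np.array([np.sin(a),-np.cos(a),0])
for nm,px in(('lug',(210,515)),('lug inner',(240,515)),('rod',(235,420)),('capcorner',(90,355)),('caplow',(115,440))):
    q=np.array(px)/9+[125,185]-.45
    c,v=rays(d,[q])
    for oz in(-.0375,0,.0375): # plane at tool z offset
        k=((p+oz*Z-c)@Z)/(v[0]@Z);P=c+k*v[0];print(nm,oz,'toolY',((P-p)@Y).round(4),'above TCP',(P-p)[2].round(4))
E
```

```text
lug -0.0375 toolY -0.1003 above TCP 0.0072
lug 0 toolY -0.091 above TCP 0.0398
lug 0.0375 toolY -0.0816 above TCP 0.0723
lug inner -0.0375 toolY -0.0954 above TCP 0.0055
lug inner 0 toolY -0.0864 above TCP 0.0382
lug inner 0.0375 toolY -0.0774 above TCP 0.0709
rod -0.0375 toolY -0.0897 above TCP 0.0287
rod 0 toolY -0.0811 above TCP 0.0597
rod 0.0375 toolY -0.0725 above TCP 0.0907
capcorner -0.0375 toolY -0.1083 above TCP 0.0511
capcorner 0 toolY -0.0983 above TCP 0.0805
capcorner 0.0375 toolY -0.0884 above TCP 0.1098
caplow -0.0375 toolY -0.1103 above TCP 0.0303
caplow 0 toolY -0.1002 above TCP 0.0612
caplow 0.0375 toolY -0.0901 above TCP 0.0921
```

The dark lug is at the front face of the crossbar. Its bottom works out about 64–70 mm above the TCP, which agrees with the spec, so it clears the head by about 10 mm. I'll lower and then close in gently.

Request:
{"fn": "send_rows", "kwargs": {
  "linear": [
    [0.01,0,0],
    [0.015,0,0],
    [0.015,0,0],
    [0.012,0,0],
    [0.01,0,0],
    [0.007,0,0],
    [0,0,0],
    [0,0,0]
  ],
  "twist": [0.001,0,0,0,0,0,0,0]
}}

```text
clock: 8.9
tool_pos: [0.54, -0.3467, 0.2256]
eef_rot: [0.245, 0.663, -0.245, 0.664]
contact_force: [0.5, -0.1, -0.8]
opening: 0.107
```

Request:
{"fn": "send_rows", "kwargs": {
  "linear": [
    [0,-0.004,0],
    [0,-0.006,0],
    [0,-0.006,0],
    [0,-0.005,0],
    [0,-0.004,0],
    [0,0,0],
    [0,0,0],
    [0,0,0]
  ],
  "twist": [0,0,0,0,0,0,0,0]
}}

```text
clock: 9.9
tool_pos: [0.5237, -0.3653, 0.2252]
eef_rot: [0.245, 0.663, -0.244, 0.664]
contact_force: [-0.1, 0.2, -0.8]
opening: 0.113
```

```bash
python3 - <<'E'
from h import *
from plant import imaging
go([.5237,-.3643,.225],49.7)
for n in('scene','top'):
    d=imaging.snapshot(n);pickle.dump(d,open(n+'5.pkl','wb'))
    crop(d,*((110,180,130,170,3.5) if n=='scene' else (400,150,120,120,5)),n+'5.png')
d=imaging.snapshot('scene');cv2.imwrite('pics/full5.png',d['frame'][:,:,::-1])
E
```

```text
at [ 0.5237 -0.3653  0.2252] yaw 49.53 shift [ 0.0002  0.0007 -0.0007] twist -0.0029 open 0.11250255775731687 F [-0.13  0.23 -0.81] t 9.9 xaxis [ 2.e-04  2.e-04 -1.e+00]
```

View pics/scene5.png

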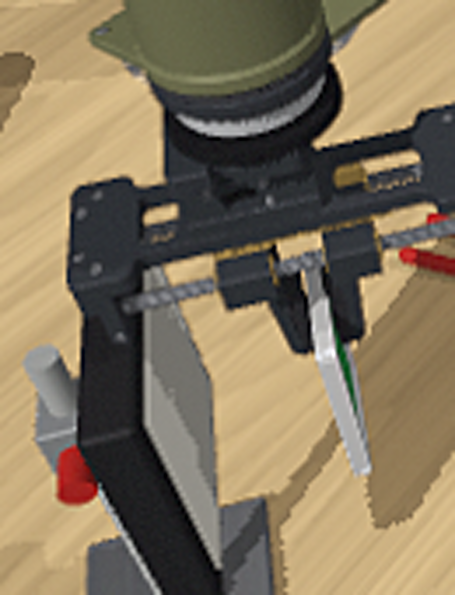

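View pics/full5.png

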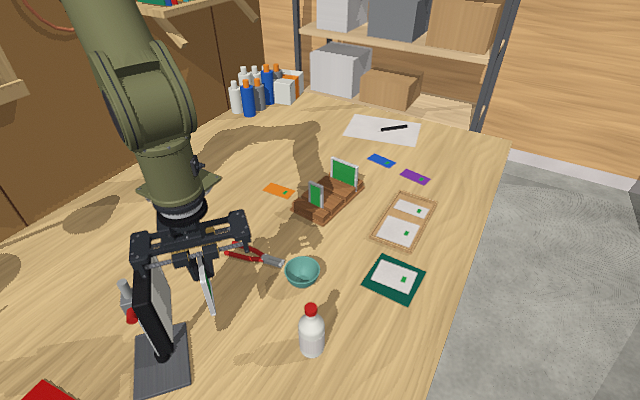

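```bash
python3 - <<'E'
from h import *
from plant import get_state
d=load('scene5');s,p,R=pose()
P=np.array([p-R[:,0]*(h-.0208)+R[:,1]*y+R[:,2]*z for z in(.0388,-.0362) for h,y in((.05,-.005),(.05,.005),(-.05,.005),(-.05,-.005))])
q=((proj(d,P)-[140,230]+.5)*7).astype(np.int32)
I=cv2.resize(d['frame'][230:320,140:240,::-1],None,fx=7,fy=7,interpolation=cv2.INTER_CUBIC).copy()
cv2.polylines(I,[q[:4].reshape(-1,1,2)],True,(0,0,255),1);cv2.polylines(I,[q[4:].reshape(-1,1,2)],True,(0,255,255),1)
cv2.imwrite('pics/ov5.png',I[:600]);print(s['clock'],np.abs(s['qd']).max())
E
```

```text
10.05 0.0034238985463935154
```

View pics/ov5.png

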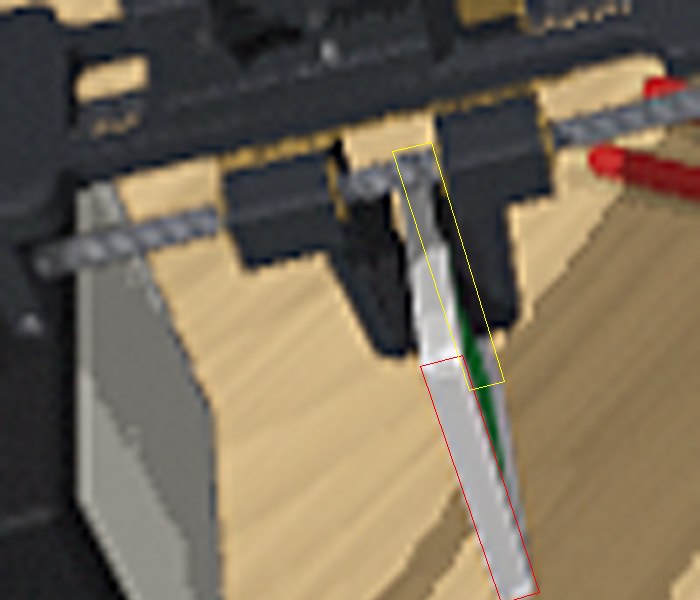

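The overlay matches to within about 1 px. The pane is upright and still, with nothing touching it. Handing in.

```bash
python3 -c "
from plant import r
r.finish_job()"
```

```text
the job is handed in; nothing more can be done
```

I took the 75 mm pane (pane_b, middle slot) out of the rack. The arm is still holding it upright in front of the light box, facing it squarely and centred on the window. I handed the job in at about 10 s on the robot's clock; no verdict is reported.

**Choice of pane:** the pattern on the mat measured about 81 x 103 mm, an aspect of 0.79, so it is the 75 mm one. The two in the tray are clearly the 50 mm and 100 mm patterns.

**Last checks:**
- **Position:** the TCP was within about 1 mm and 0.2° of the target, so the pane is about 80 mm out from the window. The window position itself is good to about 2–3 mm.
- **Pane in the grip:** it was level within 0.1°, and the drawn model matched the picture to within about 1 px.
- **Stillness and force:** joint speeds were about zero, and force readings stayed near sensor noise from the lift on.
- **Rest of the scene:** in the last picture the other two panes are still in the rack, and the light box, bowl, bottle and pliers look undisturbed.

**Disagreements:**
- The light head's drawn outline came out slightly larger than its picture, though the window outline fitted.
- The gripper's crossbar passes only about 10 mm above the light head by calculation. I could not see that gap directly; the lack of contact force supports it.

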